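# Put the bean sample tins back into their wells

### The job

Two flat round sample tins, too wide to pick up across, lie loose on the middle of the wooden sample tray on the shop counter. Slide each one along the tray into the well of its own size, the large tin into the large well and the small tin into the small one, and press it down past the spring balls until it sits fully home, level and flush with the tray; use firm but measured force, so as not to dent the tins. Leave the jar, the calculator and the cup where they are, upright.

Things in the scene. Friction and masses are not known exactly. Their poses are not given: they have to be found in the camera images.
- tray: the fixed dark wooden tray, on a plinth that raises it 0 to 25 mm: its level deck lies 30 to 55 mm above the counter, 270 mm along its x, 480 mm along its y, no rim. Origin: 30 mm below the deck's centre. The middle section (y -90 to 90 mm) is plain; on each side is one round well, centred 165 mm from the origin along +y or -y (either well on either side). A 6 mm skirt at its foot juts out 10 mm
- tin_large: the large flat round sample tin, loose: 114 mm diameter, 22 mm high, about 0.22 kg, bare metal with a dark brown disc on its flat top. Origin: centre of its underside; z is its axis. It starts flat on the tray's middle section
- tin_small: the small flat round sample tin, loose: 96 mm diameter, 22 mm high, about 0.16 kg, same look. Tins dent beyond 70 N. Origin: centre of its underside; z is its axis. It starts flat on the tray's middle section
- well_large_floor (a point): centre of the large well's flat cork-lined floor: 117 mm diameter, 22 mm deep. Three sprung steel balls stand 4 mm out of its wall, centres 14 mm below the deck; a tin dropped in rests on them about 15 mm proud, maybe tilted, until pressed past them in the middle of its top with about 8 to 15 N; fully home it is flush with the deck. z is up
- well_small_floor (a point): centre of the flat floor of the small well: 99 mm diameter, 22 mm deep, otherwise like the large well (same three sprung balls). z is up
- jar: bystander: closed glass jar with red lid, 84 mm diameter, 140 mm high, standing beside the tray; origin: centre of its underside
- calculator: bystander: black desk calculator lying flat, 150 x 85 x 15 mm (x, y, z); origin: centre of its underside
- cup: bystander: black mug, 84 mm diameter, 70 mm high, handle at its +y side; origin: centre of its underside
Things that resemble listed ones, but are neither listed nor needed, are in the scene too. Leave any pink look-alike of the tin_small alone.

How it is judged:
By the outcome, as a careful person would: the job done as asked, in the order asked, and still so for the second after the job is handed in, with the robot touching nothing.
It also fails if it takes over 62 s, if anything falls off the work surface, if the arm or the gripper's body presses on something with over 40 N, if the wrist force passes 120 N, or if a joint passes its speed limit or range.

### The arm

A 6-joint arm with a two-finger parallel gripper is mounted at the origin on the work surface. World frame = base frame: x ahead of the robot, y to its left, z up, the work surface at z = 0. Lengths are in mm, angles in rad, forces in N, time in s.
With the tool pointing down it reaches from about 325 to 850 mm from the base axis. Payload 15.5 kg.
Tool frame: the origin (TCP) lies on the front face of the gripper's body, between the roots of the fingers; the fingertips stand 78 mm ahead of it and the grasp point (between the pads) lies 60 mm ahead of it; z points along the fingers, y is the line along which they close (so a half turn about z gives the same grasp; the last joint's range is limited). The gripper opens to 91 mm and grips with 3 to 60 N. Pads are 32 mm wide; open, the fingers measure 118 mm over their backs; the gripper's body (76 mm by 178 mm) begins 60 mm behind the grasp point.
Start: joints at [1.044, 0.494, 1.345, -0, 1.302, -0.096], TCP at [261.562, 567.637, 292.215] pointing down, gripper open.
Joint ranges: [-2.91, 2.91], [-0.82, 2.16], [0.22, 2.67], [-1.22, 4.37], [0.12, 2.79], [-3.08, 3.08]. Speed limits (rad/s): [1.89, 1.89, 2.57, 3.01, 3.01, 3.01].

### API

Orientations are given as a rotation vector (axis times angle).
In Python, from plant import telemetry, get_image, calibration, bot gives the robot as it stands.
- The arm moves only by the tool drive_tool, never from a script. Its argument "motion" is a list of rows, each a list of 6 numbers: the shift along the tool's x, y, z in units of 0.08 m (1.0 is 0.08 m), then the turn, a rotation vector about the tool's x, y, z in units of 2 pi rad (1.0 is 2 pi rad). A call has 1 to 10 rows; each row is the pose to reach, as a shift and turn from the pose commanded when the call began, along the tool's axes at that moment, turning the shorter way round; what a row does not reach only later rows make up. A row lasts 1/10 s, in which the tool goes at most 50 mm and 8.59 degrees, less where a joint would pass 70% of its speed; a pose out of reach is approached as far as the arm can. A call with a number of a shift or a turn outside -1 to 1 is refused whole. A call with a gripper value outside its range is refused whole. "grip" is the opening, from 0 (shut) to 1 (fully open), set as the call begins (left out, the last holds). The fingers move at their own pace and stop on an object; "grip_force" is the grip in N (left out, the last holds). Time passes only in rows, so rows that repeat a pose let the fingers close. It gives the time, the measured TCP pose, the force, the opening and the grip force at its end, in the units of the state.
- telemetry.get_obs(): the state, without advancing time (a new reading comes with each control period).
- get_image(name): name is "side" or "top"; returns (picture, depth): 420x560x3 uint8, red, green, blue; 420x560 float32, mm along the optical axis (not along the pixel's ray), 0 where there is no reading.
- calibration(name): a dict with "vertical_fov" (degrees; the focal length in pixels is half the picture's height over the tangent of half this angle, whatever the lens; pixels are square), "cx", "cy" (the principal point, pixels), "k1" (the pictures are not rectified: a ray, as slopes to the right and down, at radius r is drawn at 1 + k1 r^2 times it, then the intrinsics apply), "R" (3x3) and "t" (3): a world point X has camera coordinates R X + t. Camera axes: x right, y down, z forward; pixel columns grow to the right and rows downward; lengths in mm; the calibration is good to about 2 mm. A picture is of the moment at which its call begins. calibration takes no time and is no camera call.
- bot.finish_job(): hands the job in; it is judged then, once.
The state is a dict: "clock": time; "q": joint angles; "joint_vel": joint speeds; "tau": joint torques, N m; "tcp_pos": TCP position; "tcp_rot": TCP orientation; "contact_force": force on the tool from outside, world axes, zero at the start; "moment": the same for the moment, N m; "grip_width": finger opening in mm; "finger_force": force on a finger pad.
Only numpy, scipy, OpenCV 4.12 (cv2) and the standard library are available. Lean on these libraries where they do the work, as an engineer would, in place of code of your own. Each camera call takes 0.05 s, during which the arm holds its last target. There are 200 camera calls.

## Working session

There is one attempt and no reset: what is moved stays moved. The work goes in short steps, Python scripts to look and compute and a tool call to move; the robot and the scene stay as the last step left them, time stands still between calls to the robot, and variables do not carry over. Pictures are saved under pics/ and viewed, at most 10 in all, crops included, and the job is handed in when it is done.

Besides the shell and the picture viewer there is one more tool, called as name(argument=value, ...) on one line, values as JSON. drive_tool: Moves the arm, as the interface text tells. Its arguments: {"type":"object","properties":{"motion":{"type":"array","items":{"type":"array","items":{"type":"number"}}},"grip":{"type":"number"},"grip_force":{"type":"number"}},"required":["motion"]}

```bash
mkdir -p pics; cat > h.py <<'E'
import numpy as np, cv2
from plant import telemetry, get_image, calibration, bot
def cam(n):
    c=calibration(n); f=210/np.tan(np.radians(c["vertical_fov"])/2)
    return c,f,np.array(c["R"]),np.array(c["t"]).ravel()
def rays(n,uv):
    c,f,R,t=cam(n); uv=np.atleast_2d(np.float64(uv))
    d=(uv-[c["cx"],c["cy"]])/f; s=d.copy()
    for _ in range(20): s=d/(1+c["k1"]*(s**2).sum(1,keepdims=True))
    return np.c_[s,np.ones(len(s))]
def onplane(n,uv,z):
    c,f,R,t=cam(n); o=-R.T@t; d=rays(n,uv)@R
    return o+d*((z-o[2])/d[:,2])[:,None]
def bydepth(n,uv,D):
    c,f,R,t=cam(n); uv=np.atleast_2d(uv).astype(int)
    return (rays(n,uv)*D[uv[:,1],uv[:,0]][:,None]-t)@R
def snap(n,name):
    p,D=get_image(n); cv2.imwrite(f"pics/{name}.png",cv2.cvtColor(p,cv2.COLOR_RGB2BGR)); np.save(f"pics/{name}.npy",D); return p,D
E
python3 - <<'E'
from h import *
snap("top","t0");snap("side","s0")
for n in("top","side"):
    c,f,R,t=cam(n);print(n,f,c["k1"],-R.T@t,R.round(2).tolist())
o=telemetry.get_obs();print(o)
E
```

```text
top 498.1908954332484 -0.13764979590058982 [ 423.42884163  -13.91619455 1347.77226742] [[0.02, -1.0, -0.02], [-1.0, -0.02, -0.06], [0.06, 0.02, -1.0]]
side 492.36859917290616 0.03305081660681068 [  98.71222128 -967.07498611 1095.15830489] [[0.93, -0.37, 0.01], [-0.26, -0.66, -0.71], [0.27, 0.65, -0.71]]
{'clock': 0.1, 'q': array([ 1.04353821e+00,  4.94098751e-01,  1.34609927e+00, -6.91963200e-06,
        1.30247382e+00, -9.55055782e-02]), 'joint_vel': array([ 0.00049687, -0.00050156, -0.00124938,  0.00123914, -0.0001842 ,
       -0.00040593]), 'tau': array([ 1.54833189e-03, -8.80239344e+01, -3.82540941e+01,  7.11225159e-02,
        4.83662775e-02, -5.15079205e-05]), 'tcp_pos': array([261.40685054, 567.4141263 , 291.70150275]), 'tcp_rot': array([-6.72867578e-01, -3.06835682e+00,  1.61670626e-03]), 'contact_force': array([ 0.32259178, -0.21682469, -0.47446434]), 'moment': array([0.06463962, 0.01987159, 0.04351841]), 'finger_force': 0.0, 'grip_width': 91.24768973708414}
```

View pics/t0.png

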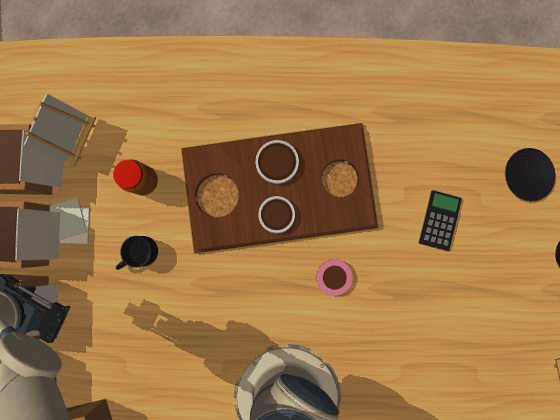

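View pics/s0.png

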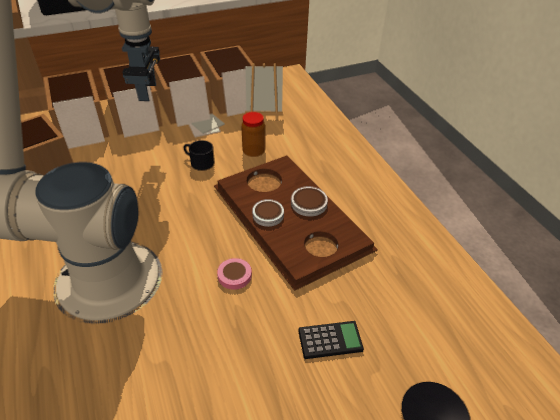

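The top view shows the tray corners near (182,149), (362,124), (377,228) and (195,252). The large well is at (217,195) and the small well at (340,179). The large tin is at (277,162), the small tin at (277,215), and the pink look-alike sits off the tray at (335,277). The side view agrees. Next I'll measure these.

```bash
cat >> h.py <<'E'
def fit(n,p,u,v,r,z,kind):
    hsv=cv2.cvtColor(p,cv2.COLOR_RGB2HSV); 
    m=(hsv[...,1]<60)&(hsv[...,2]>110) if kind=="tin" else (hsv[...,2]>130)
    g=np.zeros(m.shape,np.uint8); cv2.circle(g,(u,v),r,1,-1)
    m=(m&(g>0)).astype(np.uint8); c=max(cv2.findContours(m,0,cv2.CHAIN_APPROX_NONE)[0],key=cv2.contourArea)
    P=onplane(n,cv2.convexHull(c)[:,0] if kind=="tin" else c[:,0],z)[:,:2]
    (x,y),(a,b),_=cv2.fitEllipse(P.astype(np.float32)); return np.round([x,y,a,b],1)
E
python3 - <<'E'
from h import *
p=cv2.cvtColor(cv2.imread("pics/t0.png"),cv2.COLOR_BGR2RGB);D=np.load("pics/t0.npy")
print("deck",bydepth("top",[(200,160),(350,140),(370,220),(200,242),(310,190),(245,205)],D).round(1).tolist())
print("floor",bydepth("top",[(217,195),(340,179)],D).round(1).tolist())
print("tins",bydepth("top",[(277,162),(277,215)],D).round(1).tolist())
zd=np.median(bydepth("top",[(200,160),(350,140),(370,220),(200,242),(310,190),(245,205)],D)[:,2]);print(zd)
C=onplane("top",[(182,149),(362,124),(377,228),(195,252)],zd);print(C.round(1).tolist(),C.mean(0),[np.linalg.norm(C[i]-C[i-1]) for i in range(4)])
print("tinL",fit("top",p,277,162,30,zd+22,"tin"),"tinS",fit("top",p,277,215,25,zd+22,"tin"))
print("wellL",fit("top",p,217,195,30,zd-22,"w"),"wellS",fit("top",p,340,179,25,zd-22,"w"))
print("by",bydepth("top",[(128,174),(138,250),(440,220)],D).round(0).tolist())
I=cv2.imread("pics/t0.png")[110:265,170:390];cv2.imwrite("pics/c0.png",cv2.resize(I,None,fx=3.6,fy=3.6,interpolation=cv2.INTER_CUBIC))
E
```

```text
deck [[633.2, 244.7, 37.1], [694.7, -154.6, 38.5], [482.8, -210.5, 37.1], [414.4, 236.9, 37.9], [558.5, -50.7, 38.3], [515.2, 120.4, 35.3]]
floor [[542.0, 199.0, 15.7], [592.3, -131.4, 16.3]]
tins [[628.4, 37.6, 56.5], [489.5, 34.1, 58.2]]
37.52068071750199
[[662.2, 294.8, 37.5], [739.3, -186.5, 37.5], [462.1, -229.3, 37.5], [387.6, 249.6, 37.5]] [562.80383007  32.14614633  37.52068072] [np.float64(278.3749586364792), np.float64(487.35430586394745), np.float64(280.42120133306014), np.float64(484.6810870439423)]
tinL [630.   38.5 112.6 114.3] tinS [491.4  36.2  94.5  96. ]
wellL [538.4 191.5  94.3 107.7] wellS [ 590.9 -135.7   77.4   90.1]
by [[579.0, 405.0, 139.0], [388.0, 414.0, 7.0], [488.0, -405.0, 12.0]]
```

View pics/c0.png

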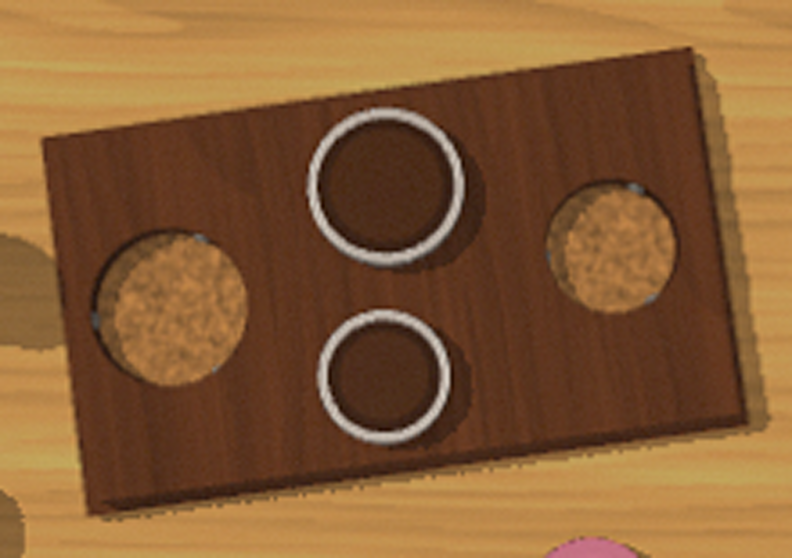

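The crop shows the large well rim at about x 93–248, y 229–387 and the small well rim at about x 546–678, y 181–314 (crop pixels). I'll convert these and check the diameters and the 330 mm spacing.

```bash
python3 - <<'E'
from h import *
f=lambda L:(np.array(L,float)+.5)/3.6-.5+[170,110]
z=37.5
for nm,l,r,t,b in(("L",93,248,229,387),("S",546,678,181,314)):
    cx,cy=(l+r)/2,(t+b)/2
    P=onplane("top",f([(cx,cy),(l,cy),(r,cy),(cx,t),(cx,b)]),z);print(nm,P[0].round(1),np.linalg.norm(P[1]-P[2]),np.linalg.norm(P[3]-P[4]))
C=onplane("top",f([(43,139),(690,48),(741,413),(100,500)]),z);print(C.round(1).tolist(),C.mean(0))
# side check of tins / wells
p=cv2.cvtColor(cv2.imread("pics/s0.png"),cv2.COLOR_BGR2RGB)
print("tinL",fit("side",p,309,201,22,z+22,"tin"),"tinS",fit("side",p,268,212,20,z+22,"tin"))
D=np.load("pics/s0.npy");print(bydepth("side",[(309,200),(267,211),(290,180),(340,245),(250,230)],D).round(1).tolist())
print("jar,cup,calc",onplane("top",[(128,174)],140),onplane("top",[(139,250)],70),onplane("top",[(440,220)],15))
E
```

```text
L [539.5 195.5  37.5] 115.25057249239488 117.00680070410418
S [ 591.2 -128.5   37.5] 97.1716028497683 98.44978847148914
[[664.3, 296.0, 37.5], [742.0, -184.6, 37.5], [471.6, -225.1, 37.5], [396.9, 243.4, 37.5]] [568.71591306  32.42186873  37.5       ]
tinL [625.   36.  108.8 136.5] tinS [486.9  33.2  94.  113.6]
[[626.3, 34.5, 59.4], [486.7, 35.3, 59.7], [616.0, 159.7, 44.5], [640.3, -153.0, 38.8], [425.7, 21.0, 13.5]]
jar,cup,calc [[579.05509103 405.29182928 140.        ]] [[389.29964522 391.46727593  70.        ]] [[ 487.95475693 -404.32839045   15.        ]]
```

drive_tool(motion=[[-1,-0.6,0,0,0,0.0979],[-1,-0.6,0,0,0,0.0979],[-1,-0.6,0,0,0,0.0979],[-1,-0.6,0,0,0,0.0979],[-1,-0.6,0,0,0,0.0979],[-1,-0.6,0,0,0,0.0979]], grip=0.66)

```text
clock: 0.7
tcp_pos: [314.0, 490.6, 292.0]
tcp_rot: [-1.565, -2.724, 0.001]
contact_force: [0.7, 0.2, -0.5]
grip_width: 60.2
finger_force: 0.0
```

drive_tool(motion=[[-0.5,0,0,0,0,0],[-1,0.1,0,0,0,0],[-1,0.1,0,0,0,0]])

```text
clock: 1.0
tcp_pos: [363.1, 422.8, 292.2]
tcp_rot: [1.567, 2.722, -0.001]
contact_force: [-1.0, 0.3, -0.5]
grip_width: 60.2
finger_force: 0.0
```

drive_tool(motion=[[-0.5,0,0,0,0,0],[-1,0.1,0,0,0,0],[-1,0.1,0,0,0,0]])

```text
clock: 1.3
tcp_pos: [410.1, 357.7, 292.2]
tcp_rot: [1.568, 2.721, -0.001]
contact_force: [0.4, 1.1, 0.1]
grip_width: 60.2
finger_force: 0.0
```

drive_tool(motion=[[-0.5,0,0,0,0,0],[-1,0.1,0,0,0,0],[-1,0.1,0,0,0,0]])

```text
clock: 1.6
tcp_pos: [457.1, 292.8, 292.2]
tcp_rot: [1.568, 2.721, 0.0]
contact_force: [-0.2, 0.7, 0.1]
grip_width: 60.1
finger_force: 0.0
```

drive_tool(motion=[[-0.5,0,0,0,0,0],[-1,0.1,0,0,0,0],[-1,0.1,0,0,0,0]])

```text
clock: 1.9
tcp_pos: [504.2, 227.6, 292.2]
tcp_rot: [1.569, 2.721, 0.0]
contact_force: [-0.2, 1.0, -0.8]
grip_width: 59.9
finger_force: 0.0
```

drive_tool(motion=[[-0.5,0,0,0,0,0],[-1,0.1,0,0,0,0],[-1,0.1,0,0,0,0]])

```text
clock: 2.2
tcp_pos: [551.1, 162.5, 292.1]
tcp_rot: [1.569, 2.72, 0.0]
contact_force: [-0.4, 0.5, 0.8]
grip_width: 60.2
finger_force: 0.0
```

drive_tool(motion=[[-0.5,0,0,0,0,0],[-1,0.1,0,0,0,0],[-1,0.1,0,0,0,0]])

```text
clock: 2.5
tcp_pos: [598.0, 97.2, 292.0]
tcp_rot: [1.569, 2.72, 0.0]
contact_force: [-0.4, 0.6, -0.4]
grip_width: 60.2
finger_force: 0.0
```

drive_tool(motion=[[-0.5,0,0,0,0,0],[-1,0,0.5,0,0,0],[-1,0,0.5,0,0,0]])

```text
clock: 2.8
tcp_pos: [635.8, 28.4, 248.8]
tcp_rot: [-1.568, -2.719, 0.003]
contact_force: [-0.9, 0.4, -1.4]
grip_width: 60.1
finger_force: 0.0
```

drive_tool(motion=[[-0.5,0,0,0,0,0],[-1,0,0.6,0,0,0],[-1,0,0.6,0,0,0],[-1,0,0.6,0,0,0]])

```text
clock: 3.2
tcp_pos: [675.2, -38.8, 202.4]
tcp_rot: [-1.568, -2.719, 0.002]
contact_force: [0.2, 0.9, 0.1]
grip_width: 60.0
finger_force: 0.0
```

drive_tool(motion=[[0,0,0.5,0,0,0],[0,0,0.8,0,0,0],[0,0,1,0,0,0],[0,0,1,0,0,0]])

```text
clock: 3.6
tcp_pos: [675.0, -38.0, 123.4]
tcp_rot: [-1.567, -2.72, 0.001]
contact_force: [-0.7, 0.1, 0.1]
grip_width: 60.0
finger_force: 0.0
```

drive_tool(motion=[[0.05,0,0.03,0,0,0],[0.15,0,0.03,0,0,0],[0.2,0,0.03,0,0,0],[0.2,0,0.03,0,0,0]])

```text
clock: 4.0
tcp_pos: [667.7, -25.0, 122.7]
tcp_rot: [1.569, 2.721, 0.001]
contact_force: [-0.1, -0.6, 0.5]
grip_width: 60.4
finger_force: 0.0
```

```bash
python3 - <<'E'
from h import *
p,_=snap("top","t1");q,_=snap("side","s1")
a=cv2.resize(cv2.imread("pics/t1.png")[90:270,170:390],None,fx=1.8,fy=1.8);b=cv2.resize(cv2.imread("pics/s1.png")[140:300,200:400],None,fx=1.98,fy=2.025)
cv2.imwrite("pics/c1.png",np.hstack([a,b[:324]]))
print(a.shape,b.shape,telemetry.get_obs()["tcp_pos"])
E
```

```text
(324, 396, 3) (324, 396, 3) [668.0360047  -25.61540558 122.38587715]
```

View pics/c1.png

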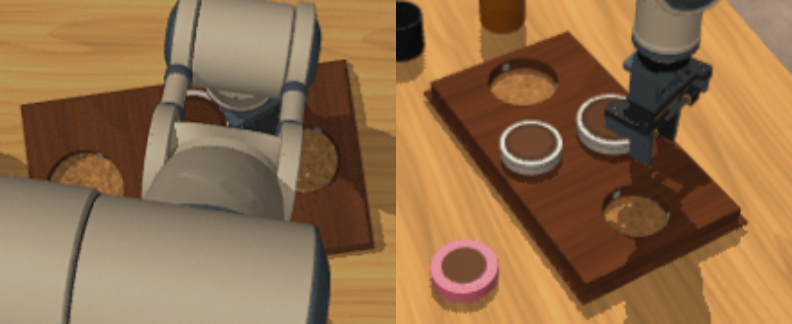

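Fingers are poised behind the large tin and clear of the deck. Pushing about 160 of the 190 mm, then looking.

drive_tool(motion=[[0.05,0,0,0,0,0],[0.12,0,0,0,0,0],[0.2,0,0,0,0,0],[0.3,0,0,0,0,0],[0.4,0,0,0,0,0],[0.5,0,0,0,0,0],[0.6,0,0,0,0,0],[0.7,0,0,0,0,0],[0.8,0,0,0,0,0],[0.9,0,0,0,0,0]])

```text
clock: 5.1
tcp_pos: [631.5, 37.2, 121.8]
tcp_rot: [1.57, 2.721, 0.0]
contact_force: [1.1, -0.9, -0.0]
grip_width: 60.1
finger_force: 0.6
```

drive_tool(motion=[[0.1,0,0,0,0,0],[0.2,0,0,0,0,0],[0.3,0,0,0,0,0],[0.4,0,0,0,0,0],[0.5,0,0,0,0,0],[0.6,0,0,0,0,0],[0.7,0,0,0,0,0],[0.8,0,0,0,0,0],[0.9,0,0,0,0,0],[1,0,0,0,0,0]])

```text
clock: 6.1
tcp_pos: [591.5, 106.5, 121.8]
tcp_rot: [1.57, 2.721, 0.0]
contact_force: [1.3, -0.7, 0.6]
grip_width: 60.3
finger_force: 0.6
```

drive_tool(motion=[[0.05,0,0,0,0,0],[0.08,0,0,0,0,0],[0.1,0,0,0,0,0],[0.1,0,0,0,0,0]])

```text
clock: 6.5
tcp_pos: [587.8, 112.8, 121.8]
tcp_rot: [-1.57, -2.721, -0.0]
contact_force: [0.0, 0.6, 0.0]
grip_width: 60.2
finger_force: 0.0
```

```bash
python3 - <<'E'
from h import *
q,_=snap("side","s2");p,_=snap("top","t2")
a=cv2.resize(cv2.imread("pics/t2.png")[130:260,170:290],None,fx=3,fy=3,interpolation=2);b=cv2.resize(cv2.imread("pics/s2.png")[140:270,200:340],None,fx=3,fy=3,interpolation=2)
cv2.imwrite("pics/c2.png",np.hstack([a,b]))
print(telemetry.get_obs()["tcp_pos"])
E
```

```text
[587.85620651 112.71290493 121.81003238]
```

View pics/c2.png

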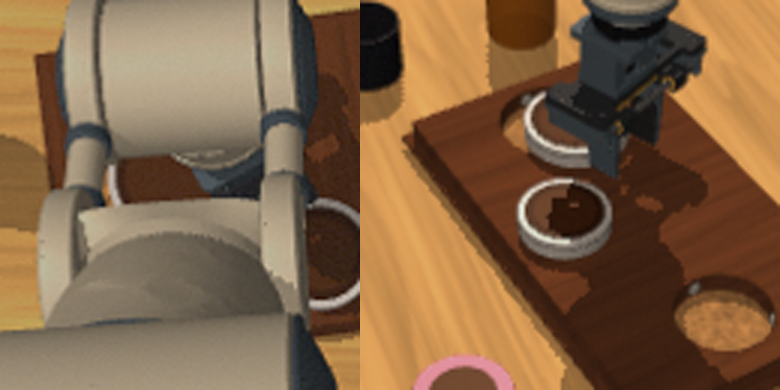

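The side crop shows the tin cradled and partly over the large well, still level. I'll continue slowly, watching the force.

drive_tool(motion=[[0.05,0,0,0,0,0],[0.1,0,0,0,0,0],[0.15,0,0,0,0,0],[0.2,0,0,0,0,0],[0.25,0,0,0,0,0],[0.3,0,0,0,0,0],[0.3,0,0,0,0,0]])

```text
clock: 7.3
tcp_pos: [575.4, 134.1, 121.8]
tcp_rot: [-1.57, -2.721, 0.0]
contact_force: [-0.2, 0.1, -1.1]
grip_width: 60.2
finger_force: 0.0
```

drive_tool(motion=[[0.025,0,0,0,0,0],[0.05,0,0,0,0,0],[0.05,0,0,0,0,0]])

```text
clock: 7.6
tcp_pos: [573.6, 137.2, 121.8]
tcp_rot: [-1.57, -2.721, 0.0]
contact_force: [0.2, -0.2, 0.6]
grip_width: 60.1
finger_force: 0.1
```

```bash
python3 - <<'E'
from h import *
q,D=snap("side","s3")
print(telemetry.get_obs()["tcp_pos"])
b=cv2.resize(cv2.imread("pics/s3.png")[150:210,230:310],None,fx=8,fy=8,interpolation=2);cv2.imwrite("pics/c3.png",b)
E
```

```text
[573.70983166 137.1095693  121.7818892 ]
```

View pics/c3.png

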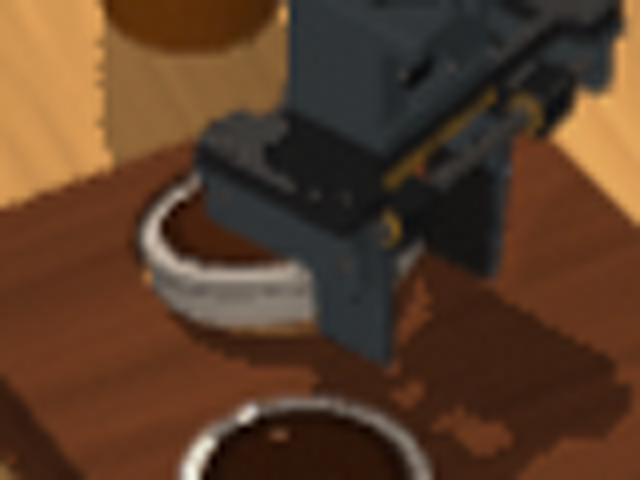

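drive_tool(motion=[[0.02,0,0,0,0,0],[0.04,0,0,0,0,0],[0.04,0,0,0,0,0]])

```text
clock: 7.95
tcp_pos: [572.1, 140.0, 121.8]
tcp_rot: [-1.57, -2.721, 0.0]
contact_force: [-0.6, -0.0, -0.4]
grip_width: 60.3
finger_force: 0.0
```

drive_tool(motion=[[0.02,0,0,0,0,0],[0.04,0,0,0,0,0],[0.04,0,0,0,0,0]])

```text
clock: 8.25
tcp_pos: [570.6, 142.7, 121.8]
tcp_rot: [1.57, 2.721, -0.0]
contact_force: [0.6, -0.9, -0.6]
grip_width: 60.2
finger_force: 0.5
```

drive_tool(motion=[[-0.1,0,0,0,0,0],[-0.3,0,0,0,0,0],[-0.6,0,-0.1,0,0,0],[-1,0,-0.4,0,0,0],[-1,0,-0.6,0,0,0]], grip=0)

```text
clock: 8.75
tcp_pos: [613.2, 69.2, 171.0]
tcp_rot: [1.573, 2.717, 0.001]
contact_force: [0.7, 1.4, 0.3]
grip_width: 22.8
finger_force: 0.0
```

```bash
python3 - <<'E'
from h import *
q,D=snap("side","s4");p,T=snap("top","t4")
print(telemetry.get_obs()["tcp_pos"])
a=cv2.resize(cv2.imread("pics/t4.png")[150:240,175:265],None,fx=4,fy=4,interpolation=2)
b=cv2.resize(cv2.imread("pics/s4.png")[150:210,230:310],None,fx=5,fy=6,interpolation=2);cv2.imwrite("pics/c4.png",np.hstack([a,b]))
E
```

```text
[612.46381807  71.38080428 171.85180799]
```

View pics/c4.png

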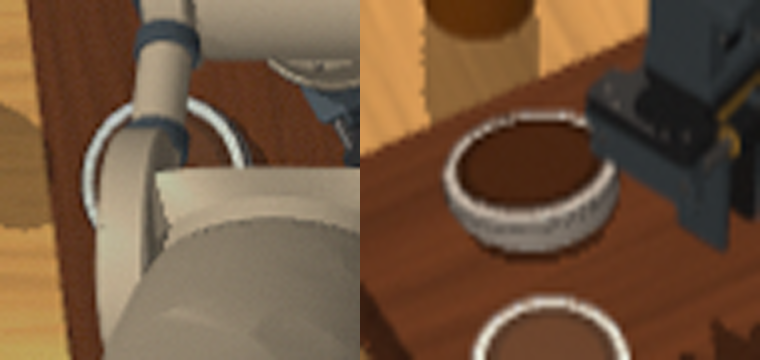

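The tin now sits over the large well, with its disc at about (264,177) in the side image. I'll check its height, tilt and centre from depth.

```bash
cat >> h.py <<'E'
def disc(n,D,u,v,ru,rv):
    g=np.zeros(D.shape,np.uint8);cv2.ellipse(g,(u,v),(ru,rv),0,0,360,1,-1);y,x=np.nonzero(g)
    P=bydepth(n,np.c_[x,y],D);A=np.c_[P[:,:2]-P[:,:2].mean(0),np.ones(len(P))]
    c=np.linalg.lstsq(A,P[:,2],rcond=None)[0];return P.mean(0).round(1),"slopes",c[:2].round(3),"z",c[2].round(1)
E
python3 - <<'E'
from h import *
D=np.load("pics/s4.npy");T=np.load("pics/t4.npy")
print(disc("side",D,262,177,11,6))
D0=np.load("pics/s0.npy");print("ref",disc("side",D0,309,200,10,6),disc("side",D0,267,211,9,5))
print("deck",disc("side",D,235,177,5,5),disc("side",D0,290,180,6,6),disc("side",D0,330,225,6,6))
# rim centre: ellipse extents in crop: left 443,right 618 ; top 108, bottom 222
for z in(52.5,59.5):
    print(z,onplane("side",[((443-360)/5+230,(165)/6+150),((618-360)/5+230,165/6+150)],z).round(1).tolist())
q=cv2.cvtColor(cv2.imread("pics/s4.png"),cv2.COLOR_BGR2RGB)
# same method for well rim in s0: manual reference
c,f,R,t=cam("side")
def proj(X):
    Y=R@X+t;s=Y[:2]/Y[2];s=s*(1+c["k1"]*(s@s));return s*f+[c["cx"],c["cy"]]
print("well L/S projected",proj(np.array([539.5,195.5,37.5])),proj(np.array([591.2,-128.5,37.5])))
b=cv2.resize(cv2.imread("pics/s0.png")[160:260,240:345],None,fx=5,fy=5,interpolation=2);cv2.imwrite("pics/c5.png",b)
E
```

```text
(array([531.1, 195.6,  54.8]), 'slopes', array([-0.274, -0.751]), 'z', np.float64(54.8))
ref (array([619.9,  22.3,  72.2]), 'slopes', array([-0.365, -0.823]), 'z', np.float64(72.2)) (array([485.9,  32.6,  62.4]), 'slopes', array([-0.015, -0.021]), 'z', np.float64(62.4))
deck (array([455.6, 249.1,  35.2]), 'slopes', array([-0.028, -0.466]), 'z', np.float64(35.2)) (array([609.7, 146.2,  57.2]), 'slopes', array([-0.344, -0.765]), 'z', np.float64(57.2)) (array([644.4, -77.6,  48.5]), 'slopes', array([-0.502, -0.846]), 'z', np.float64(48.5))
52.5 [[484.3, 213.8, 52.5], [591.3, 172.6, 52.5]]
59.5 [[481.7, 205.9, 59.5], [587.9, 165.0, 59.5]]
well L/S projected [264.37802415 180.45305159] [320.97646216 244.01737288]
```

View pics/c5.png

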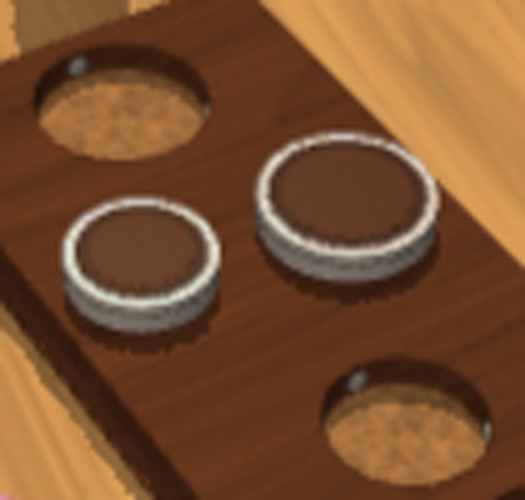

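drive_tool(motion=[[0.5,0,0,0,0,0],[1,0,0,0,0,0],[1,0,0,0,0,0]], grip=0)

```text
clock: 9.15
tcp_pos: [568.0, 145.1, 169.0]
tcp_rot: [-1.566, -2.721, 0.002]
contact_force: [-0.1, -0.9, -0.2]
grip_width: 0.3
finger_force: 0.0
```

drive_tool(motion=[[0.4,0,0,0,0,0],[0.75,0,0,0,0,0],[0.75,0,0.1,0,0,0],[0.75,0,0.3,0,0,0],[0.75,0,0.4,0,0,0],[0.75,0,0.4,0,0,0]])

```text
clock: 9.75
tcp_pos: [540.3, 193.7, 136.4]
tcp_rot: [-1.57, -2.719, 0.003]
contact_force: [0.7, -0.8, -0.5]
grip_width: 0.3
finger_force: 0.0
```

drive_tool(motion=[[0,0,0.025,0,0,0],[0,0,0.05,0,0,0],[0,0,0.075,0,0,0],[0,0,0.075,0,0,0]])

```text
clock: 10.15
tcp_pos: [540.7, 194.5, 131.8]
tcp_rot: [1.57, 2.721, 0.0]
contact_force: [0.1, 0.4, 0.9]
grip_width: 0.4
finger_force: 0.0
```

Tip is at about z 54 and nothing has touched yet. Pressing in small steps.

drive_tool(motion=[[0,0,0.02,0,0,0],[0,0,0.04,0,0,0],[0,0,0.05,0,0,0]])

```text
clock: 10.45
tcp_pos: [540.6, 194.5, 127.8]
tcp_rot: [1.57, 2.721, 0.0]
contact_force: [-0.6, -1.2, 1.9]
grip_width: 0.6
finger_force: 1.1
```

drive_tool(motion=[[0,0,0.02,0,0,0],[0,0,0.04,0,0,0],[0,0,0.04,0,0,0]])

```text
clock: 10.75
tcp_pos: [540.4, 194.5, 124.3]
tcp_rot: [-1.57, -2.721, 0.001]
contact_force: [0.6, 0.6, -0.1]
grip_width: 0.3
finger_force: 0.0
```

drive_tool(motion=[[0,0,0.02,0,0,0],[0,0,0.04,0,0,0],[0,0,0.04,0,0,0]])

```text
clock: 11.05
tcp_pos: [540.5, 194.5, 121.1]
tcp_rot: [-1.57, -2.721, 0.0]
contact_force: [-0.2, 0.4, -0.4]
grip_width: 0.6
finger_force: 0.0
```

drive_tool(motion=[[0,0,0.02,0,0,0],[0,0,0.03,0,0,0],[0,0,0.03,0,0,0]])

```text
clock: 11.35
tcp_pos: [540.5, 194.5, 118.9]
tcp_rot: [-1.57, -2.721, 0.0]
contact_force: [-0.9, 0.6, -0.2]
grip_width: 0.7
finger_force: 0.0
```

drive_tool(motion=[[0,0,0.02,0,0,0],[0,0,0.03,0,0,0],[0,0,0.03,0,0,0]])

```text
clock: 11.65
tcp_pos: [540.7, 194.6, 117.5]
tcp_rot: [1.57, 2.72, 0.001]
contact_force: [-4.7, -1.2, 18.9]
grip_width: 0.6
finger_force: 9.2
```

```bash
python3 - <<'E'
from h import *
q,D=snap("side","s5")
o=telemetry.get_obs();print(o["tcp_pos"],o["contact_force"])
cv2.imwrite("pics/c6.png",cv2.resize(cv2.imread("pics/s5.png")[140:220,220:320],None,fx=7,fy=7,interpolation=2))
E
```

```text
[540.65978428 194.56844269 117.45810207] [-4.12062017 -1.50589172 17.76137162]
```

View pics/c6.png

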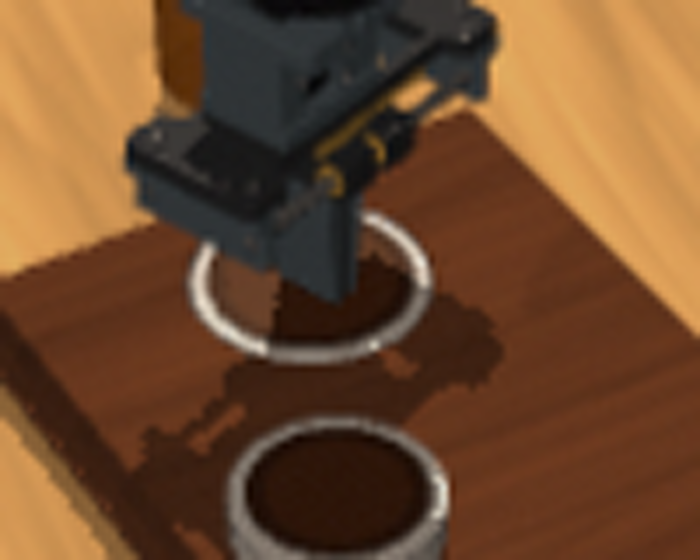

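The tin's rim is now flush with the deck all round, at 18 N. I'll give it a slightly firmer press to confirm it's home, then move behind the small tin.

drive_tool(motion=[[0,0,0.01,0,0,0],[0,0,0.01,0,0,0]])

```text
clock: 11.9
tcp_pos: [540.6, 194.6, 117.4]
tcp_rot: [1.57, 2.72, 0.001]
contact_force: [-8.7, -2.5, 33.8]
grip_width: 0.2
finger_force: 16.8
```

drive_tool(motion=[[0,0,-0.1,0,0,0],[0,0,-0.5,0,0,0],[0,0,-0.9,0,0,0],[0,-0.5,-0.9,0,0,0],[0,-1,-0.9,0,0,0]])

```text
clock: 12.4
tcp_pos: [471.3, 154.4, 188.6]
tcp_rot: [1.569, 2.72, 0.003]
contact_force: [-0.2, -0.2, -0.7]
grip_width: 0.3
finger_force: 0.0
```

drive_tool(motion=[[-0.25,-0.25,0,0,0,0],[-0.47,-0.52,0,0,0,0],[-0.47,-0.52,0,0,0,0],[-0.47,-0.52,0.2,0,0,0],[-0.47,-0.52,0.6,0,0,0],[-0.47,-0.52,0.82,0,0,0],[-0.47,-0.52,0.82,0,0,0]], grip=0.66)

```text
clock: 13.1
tcp_pos: [453.4, 101.4, 120.6]
tcp_rot: [-1.569, -2.719, 0.003]
contact_force: [-0.3, 0.2, 0.0]
grip_width: 53.6
finger_force: 0.0
```

```bash
python3 - <<'E'
from h import *
q,D=snap("side","s6")
o=telemetry.get_obs();print(o["tcp_pos"],o["contact_force"],o["grip_width"])
P=[bydepth("side",np.array([[u,v] for u in range(a-4,a+5) for v in range(b-3,b+4)]),D) for a,b in((264,180),(236,183),(300,200))]
print([np.median(x,0).round(1).tolist() for x in P])
cv2.imwrite("pics/c7.png",cv2.resize(cv2.imread("pics/s6.png")[150:260,220:345],None,fx=5,fy=5,interpolation=2))
E
```

```text
[453.90070933 101.45796246 121.69575591] [-0.55983208 -0.7474821   0.97557665] 57.400811506991516
[[497.3, 88.0, 140.0], [405.7, 70.6, 165.3], [609.6, 62.9, 39.1]]
```

View pics/c7.png

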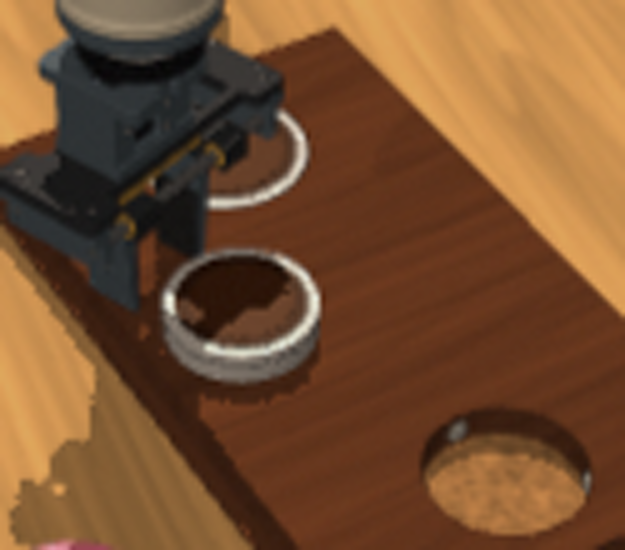

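Fingers straddle behind the small tin, clear of it and of the seated large tin. Pushing toward the small well.

drive_tool(motion=[[-0.1,0,0,0,0,0],[-0.2,0,0,0,0,0],[-0.3,0,0,0,0,0],[-0.4,0,0,0,0,0],[-0.5,0,0,0,0,0],[-0.6,0,0,0,0,0],[-0.7,0,0,0,0,0],[-0.8,0.01,0,0,0,0],[-0.9,0.015,0,0,0,0],[-1,0.02,0,0,0,0]])

```text
clock: 14.15
tcp_pos: [495.9, 32.1, 122.2]
tcp_rot: [-1.57, -2.721, 0.0]
contact_force: [-1.0, 1.1, 1.6]
grip_width: 60.2
finger_force: 0.9
```

drive_tool(motion=[[-0.1,0,0,0,0,0],[-0.2,0,0,0,0,0],[-0.3,0.01,0,0,0,0],[-0.4,0.01,0,0,0,0],[-0.5,0.015,0,0,0,0],[-0.6,0.015,0,0,0,0],[-0.7,0.02,0,0,0,0],[-0.8,0.02,0,0,0,0],[-0.9,0.03,0,0,0,0],[-1,0.03,0,0,0,0]])

```text
clock: 15.15
tcp_pos: [538.0, -35.9, 122.2]
tcp_rot: [1.57, 2.721, 0.0]
contact_force: [-0.5, 1.7, 1.0]
grip_width: 59.9
finger_force: 0.8
```

drive_tool(motion=[[-0.1,0,0,0,0,0],[-0.2,0,0,0,0,0],[-0.3,0,0,0,0,0],[-0.4,0,0,0,0,0],[-0.5,0,0,0,0,0],[-0.5,0,0,0,0,0]])

```text
clock: 15.75
tcp_pos: [558.3, -71.0, 122.2]
tcp_rot: [1.571, 2.72, 0.0]
contact_force: [-0.1, -0.4, 0.4]
grip_width: 60.2
finger_force: 0.0
```

drive_tool(motion=[[-0.05,0,0,0,0,0],[-0.1,0,0,0,0,0],[-0.15,0,0,0,0,0],[-0.15,0,0,0,0,0]])

```text
clock: 16.15
tcp_pos: [563.9, -80.7, 122.2]
tcp_rot: [1.571, 2.721, 0.0]
contact_force: [0.1, 0.7, -0.4]
grip_width: 60.5
finger_force: 0.4
```

```bash
python3 - <<'E'
from h import *
q,D=snap("side","s7")
o=telemetry.get_obs();print(o["tcp_pos"],o["contact_force"],o["grip_width"])
cv2.imwrite("pics/c8.png",cv2.resize(cv2.imread("pics/s7.png")[160:280,250:375],None,fx=5,fy=5,interpolation=2))
E
```

```text
[563.71750174 -80.52915997 122.19139295] [-0.42976758  1.3375469  -0.86656511] 60.29575039728252
```

View pics/c8.png

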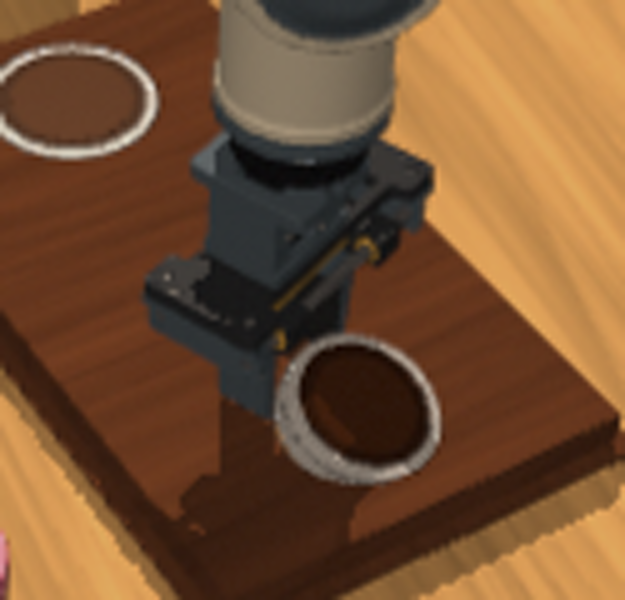

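The large tin is flush. The small tin's leading edge has dropped in while its trailing side still sits on the rim, so I'll nudge it on.

drive_tool(motion=[[-0.02,0,0,0,0,0],[-0.04,0,0,0,0,0],[-0.04,0,0,0,0,0]])

```text
clock: 16.5
tcp_pos: [564.7, -82.4, 122.1]
tcp_rot: [-1.569, -2.719, -0.001]
contact_force: [-1.2, 10.4, 1.1]
grip_width: 60.0
finger_force: 4.8
```

drive_tool(motion=[[-0.02,0,0,0,0,0],[-0.04,0,0,0,0,0],[-0.04,0,0,0,0,0]])

```text
clock: 16.8
tcp_pos: [565.2, -83.5, 121.7]
tcp_rot: [-1.567, -2.717, -0.002]
contact_force: [-3.6, 24.6, 3.0]
grip_width: 60.2
finger_force: 12.0
```

```bash
python3 - <<'E'
from h import *
q,D=snap("side","s8")
o=telemetry.get_obs();print(o["tcp_pos"],o["contact_force"],o["grip_width"])
cv2.imwrite("pics/c9.png",cv2.resize(cv2.imread("pics/s8.png")[210:280,280:375],None,fx=6,fy=6,interpolation=2))
E
```

```text
[565.20430224 -83.47329448 121.7041539 ] [-3.66534638 24.25368189  2.26384604] 60.96378624518096
```

View pics/c9.png

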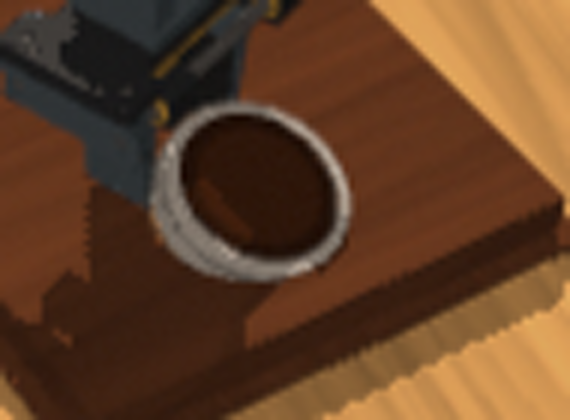

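I've now viewed 12 pictures, which is over the limit of 10. I won't view any more and will work from numbers only. The last one shows the tin tilted, leading edge down against the far wall. I'll back off and measure its tilt from depth.

drive_tool(motion=[[0.1,0,0,0,0,0],[0.3,0,0,0,0,0],[0.6,0,-0.2,0,0,0],[1,0,-0.6,0,0,0],[1,0,-0.7,0,0,0],[1,0,-0.7,0,0,0]], grip=0)

```text
clock: 17.45
tcp_pos: [527.1, -16.1, 179.5]
tcp_rot: [1.567, 2.72, 0.001]
contact_force: [0.5, -0.4, -0.1]
grip_width: 14.8
finger_force: 0.0
```

```bash
cat >> h.py <<'E'
def tin(n,u0,v0,w=16,lo=20,hi=75):
    # robust plane of everything above deck near the small/large well, plus outline of that region
    p,D=get_image(n);
    y,x=np.mgrid[v0-w:v0+w+1,u0-w:u0+w+1];uv=np.c_[x.ravel(),y.ravel()];P=bydepth(n,uv,D);P=P[(D[uv[:,1],uv[:,0]]>0)&(P[:,2]>lo)&(P[:,2]<hi)]
    ok=np.ones(len(P),bool);m=P.mean(0)
    for _ in range(15):
        A=np.c_[P[:,:2]-m[:2],np.ones(len(P))];c=np.linalg.lstsq(A[ok],P[ok,2],rcond=None)[0];r=np.abs(P[:,2]-A@c);ok=r<max(3,1.5*np.median(r))
    return P.mean(0).round(1),c.round(3),ok.mean().round(2),np.median(r).round(2)
E
python3 - <<'E'
from h import *
o=telemetry.get_obs();print(o["tcp_pos"],o["contact_force"],o["grip_width"])
for n,u,v in(("side",321,240),("top",340,178)):
    p,D=snap(n,n+"9")
    c,f,R,t=cam(n);print(n)
    # depth grid of world z around the small well
    for dx in(-45,-30,-15,0,15,30,45):
        row=[]
        for dy in(-45,-30,-15,0,15,30,45):
            Y=R@np.array([591.2+dx,-128.5+dy,48.])+t;s=Y[:2]/Y[2];s=s*(1+c["k1"]*(s@s))*f+[c["cx"],c["cy"]];a,b=s.round().astype(int)
            uv=np.array([[a+i,b+j] for i in(-1,0,1) for j in(-1,0,1)]);row.append(round(float(np.median(bydepth(n,uv,D)[:,2])),1))
        print(dx,row)
E
```

```text
[527.08735451 -16.0893028  179.54446563] [ 0.4995773  -0.35007355 -0.11884337] 14.793302983163553
side
-45 [40.0, 40.9, 48.6, 53.4, 45.5, 39.4, 38.9]
-30 [41.6, 53.4, 55.3, 55.7, 57.5, 61.2, 38.6]
-15 [48.4, 51.3, 51.1, 55.1, 55.2, 56.3, 59.8]
0 [45.7, 47.7, 49.0, 52.0, 51.8, 53.1, 54.5]
15 [43.5, 41.8, 46.7, 48.9, 50.0, 51.0, 51.4]
30 [38.8, 40.4, 43.1, 44.8, 44.7, 46.7, 39.5]
45 [37.7, 39.8, 40.8, 39.0, 40.0, 39.0, 39.5]
top
-45 [39.1, 37.0, 41.2, 490.3, 506.3, 504.8, 500.1]
-30 [37.0, 54.3, 55.6, 498.8, 506.9, 504.7, 502.7]
-15 [44.4, 49.6, 56.2, 505.3, 507.5, 503.2, 503.5]
0 [43.9, 47.2, 466.7, 506.1, 505.2, 499.7, 501.6]
15 [39.8, 44.7, 47.1, 501.8, 504.1, 495.3, 499.7]
30 [38.6, 40.1, 41.8, 497.7, 496.5, 489.7, 492.6]
45 [38.7, 37.2, 36.9, 481.4, 485.0, 478.1, 481.3]
```

The tin is tilted about 12°. Its high side, toward (-x,+y), is still hung on the rim. I'll rotate the cradle and nudge along the downhill direction (0.88,-0.47).

drive_tool(motion=[[-0.4,-0.2,0,0,0,-0.0889],[-0.84,-0.49,0,0,0,-0.0889],[-0.84,-0.49,0,0,0,-0.0889],[-0.84,-0.49,0,0,0,-0.0889],[-0.84,-0.49,0,0,0,-0.0889],[-0.84,-0.49,0.3,0,0,-0.0889],[-0.84,-0.49,0.7,0,0,-0.0889],[-0.84,-0.49,0.7,0,0,-0.0889]], grip=0.66)

```text
clock: 18.35
tcp_pos: [525.9, -94.5, 119.3]
tcp_rot: [-0.765, -3.044, -0.0]
contact_force: [-0.4, 0.5, 1.1]
grip_width: 59.6
finger_force: 0.0
```

drive_tool(motion=[[-0.05,0,0,0,0,0],[-0.1,0,0,0,0,0],[-0.15,0,0,0,0,0],[-0.2,0,0,0,0,0],[-0.2,0,0,0,0,0]])

```text
clock: 18.85
tcp_pos: [541.3, -102.3, 122.6]
tcp_rot: [0.76, 3.047, -0.0]
contact_force: [0.6, 0.2, -0.3]
grip_width: 59.9
finger_force: 0.0
```

drive_tool(motion=[[-0.02,0,0,0,0,0],[-0.04,0,0,0,0,0],[-0.04,0,0,0,0,0]])

```text
clock: 19.15
tcp_pos: [543.3, -103.4, 122.2]
tcp_rot: [-0.759, -3.048, -0.0]
contact_force: [-1.9, 1.2, -0.7]
grip_width: 60.0
finger_force: 0.8
```

```bash
cat >> h.py <<'E'
def grid(n="side",x0=591.2,y0=-128.5,h=48.,D=None):
    if D is None: D=get_image(n)[1]
    c,f,R,t=cam(n)
    for dx in(-45,-30,-15,0,15,30,45):
        row=[]
        for dy in(-45,-30,-15,0,15,30,45):
            Y=R@np.array([x0+dx,y0+dy,h])+t;s=Y[:2]/Y[2];s=s*(1+c["k1"]*(s@s))*f+[c["cx"],c["cy"]];a,b=s.round().astype(int)
            uv=np.array([[a+i,b+j] for i in(-1,0,1) for j in(-1,0,1)]);row.append(round(float(np.median(bydepth(n,uv,D)[:,2])),1))
        print(dx,row)
E
python3 -c "
from h import *
grid()"
```

```text
-45 [40.5, 42.5, 49.0, 71.6, 131.2, 148.9, 163.7]
-30 [44.3, 49.9, 56.0, 57.4, 137.1, 160.2, 165.1]
-15 [47.8, 50.3, 53.0, 53.9, 153.0, 163.3, 165.2]
0 [46.3, 48.5, 51.3, 51.2, 52.4, 163.5, 165.1]
15 [44.0, 44.1, 46.7, 48.6, 48.0, 50.8, 51.5]
30 [39.1, 42.9, 44.5, 44.3, 46.2, 47.9, 41.4]
45 [38.6, 40.0, 39.1, 39.6, 38.9, 38.9, 40.0]
```

drive_tool(motion=[[-0.015,0,0,0,0,0],[-0.025,0,0,0,0,0],[-0.025,0,0,0,0,0]])

```text
clock: 19.5
tcp_pos: [544.7, -104.1, 122.0]
tcp_rot: [-0.759, -3.047, -0.0]
contact_force: [-3.1, 3.5, -0.5]
grip_width: 60.2
finger_force: 2.4
```

drive_tool(motion=[[-0.015,0,0,0,0,0],[-0.015,0,0,0,0,0]])

```text
clock: 19.7
tcp_pos: [545.2, -104.4, 121.8]
tcp_rot: [-0.759, -3.046, -0.001]
contact_force: [-5.3, 5.9, 0.8]
grip_width: 60.3
finger_force: 4.0
```

```bash
python3 -c "
from h import *
grid()"
```

```text
-45 [39.4, 41.4, 51.2, 71.9, 131.3, 149.9, 164.5]
-30 [43.5, 51.4, 55.5, 125.7, 137.0, 158.6, 163.8]
-15 [48.8, 51.3, 52.0, 126.6, 151.9, 165.3, 164.4]
0 [45.1, 49.1, 51.0, 51.6, 53.3, 163.4, 165.2]
15 [42.2, 44.6, 45.4, 48.9, 48.8, 51.5, 52.6]
30 [38.2, 41.6, 42.9, 44.4, 46.7, 46.1, 39.7]
45 [39.8, 41.0, 39.6, 40.1, 39.9, 38.6, 39.9]
```

drive_tool(motion=[[-0.015,0,0,0,0,0],[-0.025,0,0,0,0,0],[-0.025,0,0,0,0,0]])

```text
clock: 20.05
tcp_pos: [545.9, -104.6, 121.5]
tcp_rot: [-0.758, -3.043, -0.002]
contact_force: [-9.1, 12.1, 0.5]
grip_width: 60.0
finger_force: 6.9
```

drive_tool(motion=[[-0.015,0,0,0,0,0],[-0.02,0,0,0,0,0],[-0.02,0,0,0,0,0]])

```text
clock: 20.35
tcp_pos: [546.3, -104.8, 121.2]
tcp_rot: [-0.757, -3.041, -0.002]
contact_force: [-13.1, 15.1, 2.9]
grip_width: 60.2
finger_force: 9.4
```

```bash
python3 -c "
from h import *
grid()"
```

```text
-45 [39.0, 42.6, 52.2, 72.4, 130.9, 149.5, 163.8]
-30 [42.8, 50.5, 54.7, 124.2, 135.9, 159.4, 166.5]
-15 [44.9, 49.2, 52.2, 124.8, 150.0, 162.0, 163.9]
0 [45.6, 48.3, 48.3, 50.7, 54.5, 163.9, 165.1]
15 [42.8, 44.2, 46.8, 46.7, 51.9, 50.3, 51.2]
30 [39.8, 42.0, 43.3, 44.0, 46.8, 45.2, 41.3]
45 [38.3, 40.8, 39.7, 39.8, 38.2, 39.2, 39.0]
```

Side pushing only wedges it, so I'm backing off to press gently from above, slightly toward the high side.

drive_tool(motion=[[0.1,0,0,0,0,0],[0.4,0,0,0,0,0],[0.4,0,-0.5,0,0,0],[0.4,0,-0.5,0,0,0]], grip=0)

```text
clock: 20.8
tcp_pos: [522.7, -92.0, 165.6]
tcp_rot: [0.758, 3.043, -0.001]
contact_force: [0.1, -0.7, 0.5]
grip_width: 30.8
finger_force: 0.0
```

```bash
python3 - <<'E'
from h import *
q,D=snap("side","s10");grid(D=D);print(telemetry.get_obs()["tcp_pos"])
hsv=cv2.cvtColor(q,cv2.COLOR_RGB2HSV)
# brown disc vs metal: outer ring mask, ellipse of dark disc
m=((hsv[...,1]<70)&(hsv[...,2]>90)).astype(np.uint8);g=np.zeros_like(m);cv2.circle(g,(321,240),26,1,-1);m&=g
c=max(cv2.findContours(m,0,cv2.CHAIN_APPROX_NONE)[0],key=cv2.contourArea);print("ring bbox",cv2.boundingRect(c))
k=m.copy();h=cv2.findContours(m,cv2.RETR_CCOMP,cv2.CHAIN_APPROX_NONE);hs=[x for x,i in zip(h[0],h[1][0]) if i[3]>=0];
if hs:
    b=max(hs,key=cv2.contourArea);print("disc ellipse",cv2.fitEllipse(b),onplane("side",[cv2.fitEllipse(b)[0]],51.5))
print(m[218:262,300:345].sum())
for r in m[218:262,298:346]: print("".join(".#"[v] for v in r))
E
```

```text
-45 [39.8, 40.9, 48.2, 50.7, 48.5, 40.0, 40.3]
-30 [45.2, 52.9, 56.1, 58.3, 57.6, 59.8, 39.9]
-15 [48.4, 51.7, 53.6, 55.5, 55.8, 57.6, 56.1]
0 [45.9, 48.7, 48.7, 53.9, 52.4, 52.5, 53.2]
15 [42.8, 47.1, 48.6, 46.3, 49.1, 50.2, 48.7]
30 [40.8, 40.4, 41.9, 45.2, 43.3, 42.7, 37.4]
45 [38.2, 40.0, 39.1, 40.9, 40.1, 38.2, 39.5]
[522.52130449 -92.08075759 164.20791954]
ring bbox (305, 230, 33, 27)
disc ellipse ((321.6437072753906, 241.01759338378906), (20.18590545654297, 29.312728881835938), 112.84479522705078) [[ 591.52989602 -129.75681857   51.5       ]]
274
................................................
................................................
................................................
................................................
................................................
................................................
................................................
................................................
................................................
................................................
................................................
.
[... 915 characters left out ...]
...###........
........#########....................##.........
.........##########................####.........
.........############.............####..........
..........###############......#######..........
...........##########################...........
.............#######################............
..............####################..............
................##############..................
....................#######.....................
................................................
................................................
................................................
................................................
................................................
```

Top centre is at (591.5,-129.8) and the base about 4 mm behind, so the trailing edge overlaps the rim by only about 1 mm. I'll push straight along the measured downhill direction (-20°) with closed fingers.

drive_tool(motion=[[-0.04,-0.145,0,0,0,-0.022],[-0.04,-0.145,0,0,0,-0.022],[-0.04,-0.145,0.25,0,0,-0.022],[-0.04,-0.145,0.5,0,0,-0.022],[-0.04,-0.145,0.5,0,0,-0.022]], grip=0)

```text
clock: 21.35
tcp_pos: [517.6, -103.0, 120.1]
tcp_rot: [-0.553, -3.089, -0.001]
contact_force: [0.2, -0.7, 1.1]
grip_width: 0.3
finger_force: 0.0
```

drive_tool(motion=[[-0.05,0,0,0,0,0],[-0.1,0,0,0,0,0],[-0.125,0,0,0,0,0],[-0.125,0,0,0,0,0]])

```text
clock: 21.75
tcp_pos: [528.6, -107.1, 122.8]
tcp_rot: [0.548, 3.092, -0.0]
contact_force: [0.0, 0.1, -0.6]
grip_width: 0.6
finger_force: 0.0
```

drive_tool(motion=[[-0.02,0,0,0,0,0],[-0.025,0,0,0,0,0],[-0.025,0,0,0,0,0]])

```text
clock: 22.05
tcp_pos: [529.6, -107.4, 122.2]
tcp_rot: [-0.547, -3.093, -0.0]
contact_force: [-1.3, 0.5, 1.2]
grip_width: 0.5
finger_force: 0.9
```

drive_tool(motion=[[-0.02,0,0,0,0,0],[-0.025,0,0,0,0,0],[-0.025,0,0,0,0,0]])

```text
clock: 22.35
tcp_pos: [530.8, -107.9, 121.9]
tcp_rot: [-0.547, -3.091, -0.001]
contact_force: [-5.6, 3.1, -0.0]
grip_width: 0.5
finger_force: 2.9
```

```bash
python3 -c "
from h import *
grid()"
```

```text
-45 [39.4, 41.1, 48.1, 121.7, 139.3, 157.4, 165.2]
-30 [41.0, 50.9, 55.7, 131.9, 150.9, 164.8, 166.3]
-15 [49.6, 51.4, 52.9, 54.9, 159.5, 166.1, 165.8]
0 [47.4, 47.0, 50.8, 50.3, 51.8, 163.8, 166.6]
15 [45.1, 45.7, 46.8, 47.6, 47.7, 49.9, 50.1]
30 [39.3, 42.5, 44.4, 43.6, 44.4, 43.7, 40.6]
45 [39.1, 40.4, 40.0, 40.1, 39.7, 38.8, 36.9]
```

drive_tool(motion=[[-0.02,0,0,0,0,0],[-0.03,0,0,0,0,0],[-0.03,0,0,0,0,0]])

```text
clock: 22.7
tcp_pos: [531.5, -108.1, 121.4]
tcp_rot: [-0.546, -3.088, -0.002]
contact_force: [-11.3, 6.2, 0.8]
grip_width: 0.9
finger_force: 6.4
```

drive_tool(motion=[[-0.02,0,0,0,0,0],[-0.03,0,0,0,0,0],[-0.03,0,0,0,0,0]])

```text
clock: 23.0
tcp_pos: [532.1, -108.2, 120.9]
tcp_rot: [-0.545, -3.084, -0.003]
contact_force: [-19.7, 8.6, 1.9]
grip_width: 0.3
finger_force: 10.2
```

```bash
python3 -c "
from h import *
grid()"
```

```text
-45 [39.9, 40.6, 47.4, 123.6, 146.9, 161.6, 166.0]
-30 [40.6, 50.4, 54.9, 131.9, 149.1, 164.5, 165.9]
-15 [47.4, 51.9, 51.6, 132.7, 158.5, 164.1, 164.8]
0 [46.5, 46.8, 49.6, 49.2, 51.8, 163.3, 163.7]
15 [42.9, 46.0, 47.2, 46.7, 48.8, 50.1, 48.5]
30 [39.0, 41.6, 44.3, 43.6, 44.8, 44.0, 40.8]
45 [39.9, 40.8, 40.7, 40.8, 40.4, 40.0, 38.3]
```

drive_tool(motion=[[-0.02,0,0,0,0,0],[-0.03,0,0,0,0,0],[-0.03,0,0,0,0,0]])

```text
clock: 23.35
tcp_pos: [532.6, -108.4, 120.4]
tcp_rot: [-0.544, -3.08, -0.004]
contact_force: [-25.8, 12.2, 3.8]
grip_width: 0.6
finger_force: 14.2
```

drive_tool(motion=[[-0.015,0,0,0,0,0],[-0.025,0,0,0,0,0],[-0.025,0,0,0,0,0]])

```text
clock: 23.65
tcp_pos: [533.1, -108.5, 120.0]
tcp_rot: [-0.544, -3.077, -0.004]
contact_force: [-32.8, 14.2, 5.1]
grip_width: 0.1
finger_force: 17.7
```

```bash
python3 -c "
from h import *
grid()"
```

```text
-45 [39.7, 40.8, 47.6, 123.6, 147.0, 160.2, 164.0]
-30 [44.0, 50.5, 54.4, 129.5, 149.5, 164.6, 163.1]
-15 [47.4, 49.3, 51.9, 132.9, 159.4, 163.1, 163.2]
0 [45.8, 48.1, 47.8, 50.6, 52.5, 162.5, 164.9]
15 [42.1, 43.5, 45.7, 46.1, 49.3, 48.8, 47.2]
30 [39.7, 41.4, 43.7, 43.0, 43.4, 43.5, 39.0]
45 [38.5, 40.5, 38.1, 41.3, 40.3, 40.5, 41.0]
```

36 N is enough that way. Backing off and pressing from above, toward the high side.

drive_tool(motion=[[0.1,0,0,0,0,0],[0.4,0,0,0,0,0],[0.4,0,-0.5,0,0,0],[0.4,0,-0.5,0,0,0]])

```text
clock: 24.1
tcp_pos: [511.7, -100.8, 165.5]
tcp_rot: [0.546, 3.089, -0.001]
contact_force: [0.7, -0.3, -0.2]
grip_width: 0.7
finger_force: 0.0
```

drive_tool(motion=[[-0.5,0,0,0,0,0],[-0.91,0,0,0,0,0],[-0.91,0,0,0,0,0],[-0.91,0,0.2,0,0,0],[-0.91,0,0.3,0,0,0],[-0.91,0,0.3,0,0,0]])

```text
clock: 24.7
tcp_pos: [578.0, -125.2, 137.1]
tcp_rot: [-0.547, -3.092, -0.0]
contact_force: [0.3, 0.3, -0.2]
grip_width: 0.5
finger_force: 0.0
```

drive_tool(motion=[[0,0,0.02,0,0,0],[0,0,0.04,0,0,0],[0,0,0.05,0,0,0],[0,0,0.05,0,0,0]])

```text
clock: 25.1
tcp_pos: [578.7, -125.4, 134.4]
tcp_rot: [0.547, 3.093, -0.0]
contact_force: [0.0, 0.1, 0.8]
grip_width: 0.5
finger_force: 0.0
```

drive_tool(motion=[[0,0,0.02,0,0,0],[0,0,0.03,0,0,0],[0,0,0.03,0,0,0]])

```text
clock: 25.4
tcp_pos: [578.8, -125.4, 131.9]
tcp_rot: [0.547, 3.093, -0.0]
contact_force: [-0.0, -0.3, 1.1]
grip_width: 0.2
finger_force: 0.8
```

drive_tool(motion=[[0,0,0.02,0,0,0],[0,0,0.025,0,0,0],[0,0,0.025,0,0,0]])

```text
clock: 25.7
tcp_pos: [578.6, -125.4, 129.6]
tcp_rot: [-0.547, -3.093, -0.0]
contact_force: [0.8, 0.6, 0.4]
grip_width: 0.7
finger_force: 0.2
```

drive_tool(motion=[[0,0,0.015,0,0,0],[0,0,0.015,0,0,0]])

```text
clock: 25.9
tcp_pos: [578.5, -125.3, 128.4]
tcp_rot: [-0.547, -3.093, -0.0]
contact_force: [-0.2, 0.5, 0.4]
grip_width: 0.3
finger_force: 0.2
```

```bash
python3 -c "
from h import *
grid()
p,D=snap('side','s11')"
```

```text
-45 [40.0, 40.1, 44.4, 48.6, 42.2, 38.2, 38.8]
-30 [45.1, 48.0, 48.6, 131.9, 143.8, 52.7, 39.9]
-15 [43.7, 46.6, 46.0, 133.6, 157.4, 170.3, 172.8]
0 [43.7, 45.2, 47.6, 140.0, 163.0, 172.0, 174.0]
15 [40.4, 40.9, 132.0, 145.7, 165.3, 171.5, 171.6]
30 [39.5, 41.4, 137.8, 155.4, 171.2, 172.3, 172.5]
45 [38.9, 41.3, 41.4, 166.0, 171.6, 172.7, 172.7]
```

It yields easily and the high side has come down about 8 mm. Continuing.

drive_tool(motion=[[0,0,0.02,0,0,0],[0,0,0.025,0,0,0],[0,0,0.025,0,0,0]])

```text
clock: 26.3
tcp_pos: [578.5, -125.3, 126.5]
tcp_rot: [-0.547, -3.093, -0.0]
contact_force: [-2.4, 0.3, 2.8]
grip_width: 0.3
finger_force: 1.3
```

drive_tool(motion=[[0,0,0.02,0,0,0],[0,0,0.025,0,0,0],[0,0,0.025,0,0,0]])

```text
clock: 26.6
tcp_pos: [578.7, -125.4, 124.5]
tcp_rot: [0.547, 3.093, -0.0]
contact_force: [-1.2, 1.1, 1.2]
grip_width: -0.0
finger_force: 0.5
```

drive_tool(motion=[[0,0,0.02,0,0,0],[0,0,0.025,0,0,0],[0,0,0.025,0,0,0]])

```text
clock: 26.9
tcp_pos: [578.7, -125.4, 122.5]
tcp_rot: [0.547, 3.094, -0.0]
contact_force: [0.5, -0.0, -0.7]
grip_width: 0.3
finger_force: 0.0
```

drive_tool(motion=[[0,0,0.02,0,0,0],[0,0,0.025,0,0,0],[0,0,0.025,0,0,0]])

```text
clock: 27.2
tcp_pos: [578.7, -125.4, 120.5]
tcp_rot: [-0.547, -3.093, -0.0]
contact_force: [0.2, -0.1, 0.1]
grip_width: 0.7
finger_force: 0.0
```

```bash
python3 -c "
from h import *
grid()"
```

```text
-45 [39.2, 39.5, 39.9, 43.3, 41.5, 39.7, 40.8]
-30 [39.4, 40.2, 42.0, 131.4, 151.3, 43.1, 39.9]
-15 [41.2, 40.7, 43.2, 134.3, 157.9, 163.9, 164.9]
0 [41.5, 43.9, 124.8, 145.2, 162.4, 163.5, 163.5]
15 [40.0, 44.2, 128.4, 154.8, 163.5, 165.9, 164.1]
30 [39.0, 42.7, 138.3, 155.3, 163.9, 163.5, 164.7]
45 [41.0, 40.5, 41.5, 164.7, 164.6, 163.7, 163.9]
```

Nearly level now. Moving to the middle for the final press.

drive_tool(motion=[[0,0,-0.1,0,0,0],[-0.16,0,-0.1,0,0,0],[-0.16,0,-0.1,0,0,0],[-0.16,0,-0.03,0,0,0],[-0.16,0,0,0,0,0],[-0.16,0,0,0,0,0]])

```text
clock: 27.85
tcp_pos: [590.0, -129.5, 120.0]
tcp_rot: [-0.547, -3.092, -0.0]
contact_force: [0.2, 0.5, 0.2]
grip_width: 0.7
finger_force: 0.0
```

drive_tool(motion=[[0,0,0.015,0,0,0],[0,0,0.02,0,0,0],[0,0,0.02,0,0,0]])

```text
clock: 28.15
tcp_pos: [590.6, -129.7, 119.0]
tcp_rot: [-0.547, -3.094, -0.0]
contact_force: [0.0, 0.7, -0.9]
grip_width: 0.5
finger_force: 0.0
```

drive_tool(motion=[[0,0,0.015,0,0,0],[0,0,0.02,0,0,0],[0,0,0.02,0,0,0]])

```text
clock: 28.45
tcp_pos: [590.8, -129.8, 117.5]
tcp_rot: [0.547, 3.093, -0.0]
contact_force: [-1.0, 1.0, 2.4]
grip_width: 0.4
finger_force: 1.4
```

drive_tool(motion=[[0,0,0.01,0,0,0],[0,0,0.012,0,0,0],[0,0,0.012,0,0,0]])

```text
clock: 28.75
tcp_pos: [590.7, -129.7, 117.5]
tcp_rot: [0.547, 3.093, -0.0]
contact_force: [-5.0, 1.4, 19.1]
grip_width: 0.4
finger_force: 9.9
```

drive_tool(motion=[[0,0,0.01,0,0,0],[0,0,0.01,0,0,0]])

```text
clock: 28.95
tcp_pos: [590.7, -129.7, 117.4]
tcp_rot: [0.547, 3.093, -0.0]
contact_force: [-10.0, 3.3, 33.6]
grip_width: 0.7
finger_force: 16.9
```

It hit a hard stop at the same height as the large tin (117.4) at 34 N, so it's home. Lifting off and verifying from depth.

drive_tool(motion=[[0,0,-0.1,0,0,0],[0,0,-0.5,0,0,0],[0,0,-1,0,0,0],[0,0,-1,0,0,0]])

```text
clock: 29.35
tcp_pos: [592.8, -130.4, 200.4]
tcp_rot: [0.546, 3.086, -0.002]
contact_force: [1.3, 0.2, -0.5]
grip_width: 0.5
finger_force: 0.0
```

drive_tool(motion=[[0,-0.4,-0.5,0,0,0],[0,-0.8,-1,0,0,0],[0,-1,-1,0,0,0],[0,-1,-1,0,0,0]])

```text
clock: 29.75
tcp_pos: [562.9, -207.0, 276.3]
tcp_rot: [0.55, 3.091, -0.001]
contact_force: [0.2, 0.6, -0.7]
grip_width: 0.9
finger_force: 0.0
```

drive_tool(motion=[[0,-0.4,-0.3,0,0,0],[0,-0.8,-0.5,0,0,0],[0,-1,-0.5,0,0,0],[0,-1,-0.5,0,0,0],[0,-1,-0.5,0,0,0]])

```text
clock: 30.25
tcp_pos: [535.7, -279.1, 314.0]
tcp_rot: [-0.547, -3.091, -0.002]
contact_force: [0.7, 1.0, -0.1]
grip_width: 0.2
finger_force: 0.0
```

```bash
python3 - <<'E'
from h import *
o=telemetry.get_obs();print(o["tcp_pos"],o["contact_force"])
q,D=snap("side","s12");p,T=snap("top","t12")
print("small");grid(D=D,h=39.);print("large");grid(x0=539.5,y0=195.5,h=39.,D=D)
d0=np.load("pics/s0.npy");q0=cv2.cvtColor(cv2.imread("pics/s0.png"),cv2.COLOR_BGR2RGB)
for nm,u,v in(("S",321,244),("L",264,180)):
    try: print(nm,fit("side",q,u,v,24,39.5,"tin"))
    except Exception as e: print(e)
print("ref small tin start top z",np.median(bydepth("side",[(267+i,211+j) for i in range(-4,5) for j in range(-3,4)],d0)[:,2]))
# bystanders: picture change around jar, cup, calculator
for nm,(a,b,w,h) in dict(jar=(240,110,28,45),cup=(182,140,34,28),calc=(297,318,68,42)).items():
    print(nm,np.abs(q[b:b+h,a:a+w].astype(int)-q0[b:b+h,a:a+w]).mean().round(2))
E
```

```text
[ 535.66974367 -279.08537962  314.04276847] [ 0.69569613  0.973042   -0.14439749]
small
-45 [40.2, 38.8, 37.0, 38.2, 37.1, 38.5, 40.1]
-30 [40.7, 41.1, 40.8, 39.7, 41.6, 39.5, 39.8]
-15 [39.5, 40.6, 40.5, 42.4, 41.3, 40.7, 41.8]
0 [40.3, 40.9, 41.2, 41.5, 40.6, 41.3, 40.4]
15 [39.1, 40.1, 41.2, 42.2, 40.4, 41.2, 38.0]
30 [41.0, 39.2, 39.3, 315.6, 329.0, 343.5, 38.5]
45 [38.8, 40.0, 37.3, 320.1, 332.9, 349.0, 358.0]
large
-45 [39.4, 39.2, 40.2, 40.7, 37.4, 39.6, 38.8]
-30 [38.6, 40.9, 39.0, 40.6, 39.0, 41.2, 40.8]
-15 [40.5, 40.1, 40.0, 39.1, 41.6, 40.2, 39.9]
0 [39.5, 40.3, 40.9, 41.2, 41.3, 39.4, 41.6]
15 [41.6, 41.9, 39.2, 39.6, 40.4, 41.3, 39.7]
30 [39.9, 40.7, 41.8, 40.1, 41.6, 41.0, 39.1]
45 [39.3, 38.2, 39.0, 38.6, 40.5, 38.6, 39.1]
S [ 589.8 -128.7   93.2   96.3]
L [539.1 198.8 113.3 115.8]
ref small tin start top z 62.903151501404224
jar 16.25
cup 2.32
calc 4.74
```

Both tins are level and flush. The picture difference at the jar is probably a shadow or occlusion, so I'll check its position numerically.

```bash
python3 - <<'E'
from h import *
for s in("t0","s0","t12","s12"):
    I=cv2.cvtColor(cv2.imread(f"pics/{s}.png"),cv2.COLOR_BGR2HSV)
    m=(((I[...,0]<6)|(I[...,0]>174))&(I[...,1]>200)&(I[...,2]>110)).astype(np.uint8)
    n,_,st,c=cv2.connectedComponentsWithStats(m);i=1+np.argmax(st[1:,4]) if n>1 else 0;print(s,c[i].round(1),st[i])
E
```

```text
t0 [126.9 173.6] [113 160  28  29 617]
s0 [252.2 118. ] [243 112  20  14 211]
t12 [126.9 173.6] [113 160  28  29 621]
s12 [248.1 123.4] [243 120  12   7  33]
```

The top view puts the jar's lid at exactly the same place as before. In the side view the arm was just hiding part of it. Handing in.

```bash
python3 -c "
from plant import bot
print(bot.finish_job())"
```

```text
the job is handed in; nothing more can be done
None
```

Both tins are pressed home, level and flush in their own wells, at about 30 s on the clock; pushes and presses on the tins peaked near 36 N, and the jar, calculator and cup were left where they stood, but I viewed 12 pictures, two over your limit of 10.

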